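# Pack the kit box

### The job

Finish packing the kit box: slide the wide aluminium profile that lies loose in it over to one side to make room, then set the black sensor housing, the round aluminium roller and the white terminal block into the freed space beside it, all standing upright on the box floor. Set them down, do not drop them in, and leave the rod stand, the bracket and the screwdriver as they are.

Things in the scene. Friction and masses are not known exactly. Their poses are not given: they have to be found in the camera images.
- kit_box: Shallow open cardboard kit box, fixed to the table. Outside 140 (its x) x 143 (its y) x 30 mm high, walls and floor 4 mm thick, so inside 132 x 135 mm, with the inner floor 4 mm above the table. Origin: centre of its underside, on the table; z up.
- wide_profile: Wide slotted aluminium extrusion lying loose, slightly skewed, near the middle of the box, its length about along the box's x: 120 (its x) x 90 (its y) x 40 mm high, 0.5 kg; its top is 14 mm above the rim. Pushed (above the rim) against either y wall of the box it leaves a lane 45 x 132 mm; before that no part fits. Too wide to grip well. Origin: centre of its underside; z up.
- housing: Black plastic sensor housing with a round lens on one face and a grey patch on top, standing on the table: 52 (its x) x 40 (its y) x 84 mm high, about 0.16 kg. It fits the lane only with its 52 mm side along the lane. Origin: centre of its underside; z up.
- roller: Round aluminium roller with two dark rings and a dark bore on top, standing on the table: diameter 40 mm, 78 mm high, about 0.24 kg. Origin: centre of its underside; z up.
- terminal_block: White plastic terminal block with three screws and three slots on top, standing on the table: 34 (its x) x 40 (its y) x 72 mm high, about 0.1 kg. The three parts fit in the lane together (126 mm of its 132 mm, in any order) only with its 34 mm side along the lane. Origin: centre of its underside; z up.
- rod_stand: Bystander, loose: three upright steel rods of 10 mm diameter on a grey base plate 70 x 70 x 12 mm, 130 mm high in all; it stands on one side of the box or the other. Origin: centre of its underside; z up.
- angle_bracket: Bystander, loose: small dark steel angle bracket 34 x 40 mm, 35 mm high, on the other side of the box from the rod stand. Origin: centre of its underside; z up.
- driver: Bystander, loose: screwdriver with a blue handle lying beyond the work, about 160 mm long. Origin: on its length, at its underside; x along its length.
Things that resemble listed ones, but are neither listed nor needed, are in the scene too. What is shaped like the housing but orange is not meant.

How it is judged:
On the way:
1. the wide profile is slid over to one side of the box, at least 16 mm off the middle ((y of wide_profile in the frame of kit_box above 0.016 m or y of wide_profile in the frame of kit_box below -0.016 m)), for 0.2 s.
At the end, for the whole second after the job is handed in: The wide profile, housing, roller and terminal block are all inside the kit box, each flat on its floor (underside within 4 mm of it), upright within 0.1 rad, and at rest (x of housing in the frame of kit_box between -0.058 and 0.058 m and y of housing in the frame of kit_box between -0.06 and 0.06 m and z of housing in the frame of kit_box between 0.001 and 0.008 m and angle between each of housing, roller, terminal_block, wide_profile's own z axis and vertical below 0.1 rad and linear speed of each of housing, roller, terminal_block, wide_profile below 0.02 m/s and angular speed of each of housing, roller, terminal_block, wide_profile below 0.2 rad/s and x of roller in the frame of kit_box between -0.058 and 0.058 m and y of roller in the frame of kit_box between -0.06 and 0.06 m and z of roller in the frame of kit_box between 0.001 and 0.008 m and x of terminal_block in the frame of kit_box between -0.058 and 0.058 m and y of terminal_block in the frame of kit_box between -0.06 and 0.06 m and z of terminal_block in the frame of kit_box between 0.001 and 0.008 m and x of wide_profile in the frame of kit_box between -0.058 and 0.058 m and y of wide_profile in the frame of kit_box between -0.06 and 0.06 m and z of wide_profile in the frame of kit_box between 0.001 and 0.008 m); the robot touches nothing.
It fails at once if the rod stand is pushed more than 20 mm or tipped over (distance of rod_stand from where it was at the start of the episode above 0.02 m or angle between rod_stand's own z axis and vertical above 0.25 rad).
It fails at once if the angle bracket is pushed more than 20 mm or tipped over (distance of angle_bracket from where it was at the start of the episode above 0.02 m or angle between angle_bracket's own z axis and vertical above 0.5 rad).
It fails at once if the screwdriver is pushed more than 20 mm (distance of driver from where it was at the start of the episode above 0.02 m).
It fails at once if a part is dropped into the box (it moves faster than 0.5 m/s near the box floor) ((x of housing in the frame of kit_box between -0.07 and 0.07 m and y of housing in the frame of kit_box between -0.07 and 0.07 m and z of housing in the frame of kit_box below 0.02 m and linear speed of housing above 0.5 m/s) or (x of roller in the frame of kit_box between -0.07 and 0.07 m and y of roller in the frame of kit_box between -0.07 and 0.07 m and z of roller in the frame of kit_box below 0.02 m and linear speed of roller above 0.5 m/s) or (x of terminal_block in the frame of kit_box between -0.07 and 0.07 m and y of terminal_block in the frame of kit_box between -0.07 and 0.07 m and z of terminal_block in the frame of kit_box below 0.02 m and linear speed of terminal_block above 0.5 m/s)).
It also fails if it takes over 72 s, if anything falls off the work surface, if the arm or the gripper's body presses on something with over 40 N, if the wrist force passes 120 N, or if a joint passes its speed limit or range.

### The arm

A 6-joint arm with a two-finger parallel gripper is mounted at the origin on the work surface. World frame = base frame: x ahead of the robot, y to its left, z up, the work surface at z = 0. Lengths are in m, angles in rad, forces in N, time in s.
With the tool pointing down it reaches from about 0.35 to 0.975 m from the base axis. Payload 4.9 kg.
Tool frame: the origin (TCP) lies between the finger pads; the fingertips stand 14 mm ahead of it and the grasp point (between the pads) lies 5 mm behind it (manip.tcp_to_tips is the distance from the TCP to the fingertips, in m); z points along the fingers, y is the line along which they close (so a half turn about z gives the same grasp; the last joint's range is limited). The gripper opens to 85 mm and grips with 20 to 120 N. Pads are 22 mm wide; open, the fingers measure 114 mm over their backs; the gripper's body (76 mm by 85 mm) begins 54 mm behind the grasp point. The pads swing forward as they close: fully open they stand 13 mm farther back than shut.
Start: joints at [-1.351, 0.053, 1.613, -0, 1.476, -0.119], TCP at [0.208, -0.589, 0.245] pointing down, gripper open.
Joint ranges: [-3.01, 3.01], [-1.01, 2.22], [0.06, 2.58], [-1.02, 4.17], [0.09, 2.62], [-3.14, 3.14]. Speed limits (rad/s): [2.57, 2.57, 3.14, 3.14, 3.14, 3.14].

### API

Orientations are given as a unit quaternion [w, x, y, z].
In Python, from plant import manip gives the robot as it stands.
- The arm moves only by the tool servo_tool, never from a script. Its argument "moves" is a list that holds one entry, the list of rows, each a list of 7 numbers: the shift along the tool's x, y, z in mm, then the turn, a rotation vector about the tool's x, y, z in degrees, then the finger opening in mm, from 0 to 85.4. In form: [[[x, y, z, ax, ay, az, fingers], ...]]. A call has 1 to 12 rows; each row shifts and turns the commanded pose from where the row before left it, along the tool's axes as they then stand; what a row does not reach is not made up. A row lasts 1/8 s, in which the tool goes at most 62.5 mm and 10.7 degrees, less where a joint would pass 70% of its speed; a pose out of reach is approached as far as the arm can. A call with a gripper value outside its range is refused whole. The fingers move at their own pace and stop on an object; the grip force is fixed at half the most. Time passes only in rows, so rows that do not move let the fingers close. It gives the time, the measured TCP pose, the force, the opening and the grip force at its end, in the units of the state.
- manip.state(): the state, without advancing time (a new reading comes with each control period).
- manip.grab_frame(name): name is "side" or "top" or "wrist"; returns a dict with "image" (400x640x3 uint8, blue, green, red), "mtx" (3x3 intrinsics, pixels), "eye" and "rotation" of the camera in the world. Camera axes: x right, y down, z forward; pixel columns grow to the right and rows downward; lengths in m; the calibration is good to about 2 mm. The wrist camera is an equidistant fisheye: a pixel r from the principal point sees the ray r / f radians off the axis. A picture is of the moment at which its call begins. There is no depth.
- manip.job_done(): hands the job in; it is judged then, once.
The state is a dict: "time": time; "joint_pos": joint angles; "joint_vel": joint speeds; "joint_efforts": joint torques, N m; "tool_pos": TCP position; "tool_rot": TCP orientation; "contact_force": force on the tool from outside, world axes, zero at the start; "ft_torque": the same for the moment, N m; "gripper_width": opening from 0.0 (shut) to 1.0 (fully open); "grasp_force": force on a finger pad.
Only numpy, scipy, OpenCV 4.12 (cv2) and the standard library are available. Lean on these libraries where they do the work, as an engineer would, in place of code of your own. Each camera call takes 0.05 s, during which the arm holds its last target. There are 200 camera calls.

## Working session

There is one attempt and no reset: what is moved stays moved. The work goes in short steps, Python scripts to look and compute and a tool call to move; the robot and the scene stay as the last step left them, time stands still between calls to the robot, and variables do not carry over. Pictures are saved under pics/ and viewed, at most 10 in all, crops included, and the job is handed in when it is done.

Besides the shell and the picture viewer there is one more tool, called after "Emit:" in YAML: its name, and indented under it one key for each argument. servo_tool: Moves the arm, as the interface text tells. Its arguments: {"type":"object","properties":{"moves":{"type":"array"}},"required":["moves"]}

```bash
mkdir -p pics; ls
cat > h.py <<'E'
import sys; sys.path.insert(0,'.')
import numpy as np, cv2
from plant import manip
def grab(n):
    f=manip.grab_frame(n); return f
def ray(f,u,v):
    K=np.array(f["mtx"]);d=np.array([(u-K[0,2])/K[0,0],(v-K[1,2])/K[1,1],1.])
    return np.array(f["eye"]),np.array(f["rotation"])@d
def onz(f,u,v,z):
    e,d=ray(f,u,v); return e+d*(z-e[2])/d[2]
def proj(f,p):
    K=np.array(f["mtx"]);c=np.array(f["rotation"]).T@(np.array(p)-np.array(f["eye"]));return (K@c/c[2])[:2]
E
python3 - <<'E'
from h import *
import pickle
F={n:grab(n) for n in("top","side")}
pickle.dump(F,open('f0.pkl','wb'))
for n in F:
    cv2.imwrite(f'pics/{n}0.png',F[n]["image"]); print(n,F[n]["eye"],F[n]["rotation"],F[n]["mtx"])
print(manip.state())
E
```

```text
pics
top [ 0.49124746 -0.03998873  0.93989109] [-0.03169996  0.70700994 -0.70609124  0.02381625] [[377.94845939   0.         322.79136239]
 [  0.         377.94845939 195.61070008]
 [  0.           0.           1.        ]]
side [0.32928336 0.89010319 0.91824028] [ 0.04454505 -0.12540809  0.9084796  -0.3961734 ] [[452.65618451   0.         322.77491632]
 [  0.         452.65618451 201.95006667]
 [  0.           0.           1.        ]]
{'time': 0.1, 'joint_pos': array([-1.35101095e+00,  5.33001525e-02,  1.61416727e+00,  2.34274273e-05,
        1.47603672e+00, -1.18975107e-01]), 'joint_vel': array([-0.00105662, -0.00016873, -0.0024178 , -0.00100384, -0.00046758,
       -0.00120431]), 'joint_efforts': array([-4.79960217e-04, -3.94906783e+01, -3.71361530e+01, -1.87526243e-04,
        3.97270560e-03,  1.41950345e-06]), 'tool_pos': array([ 0.20759891, -0.58893069,  0.24417386]), 'tool_rot': array([-9.55117047e-04,  9.85689168e-01,  1.68570313e-01, -3.65086925e-05]), 'contact_force': array([ 0.02545504, -0.30171252, -1.12414119]), 'ft_torque': array([ 0.00519601, -0.03395685, -0.00128746]), 'grasp_force': 0.0, 'gripper_width': 0.999631687646241}
```

```bash
sed -i 's/np.array(f\["rotation"\])/RM(f)/g; 2a from scipy.spatial.transform import Rotation as R\ndef RM(f): return R.from_quat(np.roll(f["rotation"],-1)).as_matrix()' h.py
python3 - <<'E'
from h import *
import pickle
F=pickle.load(open('f0.pkl','rb'))
print(RM(F['top']).round(2),RM(F['side']).round(2)); print(onz(F['top'],320,200,0),onz(F['side'],320,200,0))
E
```

```text
[[ 0.   -1.    0.08]
 [-1.   -0.    0.01]
 [-0.01 -0.08 -1.  ]] [[-0.96 -0.19  0.18]
 [-0.26  0.65 -0.71]
 [ 0.02 -0.73 -0.68]]
[ 0.5542271  -0.02249768  0.        ] [ 0.58220054 -0.06975238  0.        ]
```

View pics/top0.png

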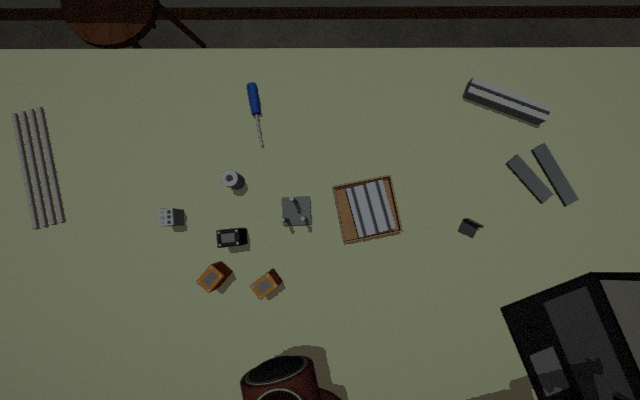

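View pics/side0.png

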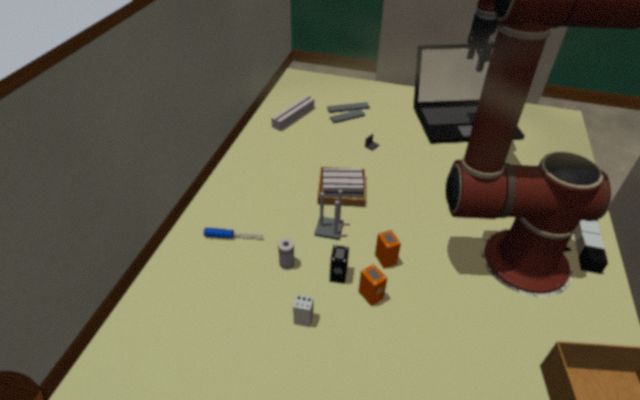

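Run:
```python
from h import *
import pickle
F=pickle.load(open('f0.pkl','rb'))
I=F['top']['image'][165:295,150:410]
I=cv2.convertScaleAbs(cv2.resize(I,None,fx=3,fy=3,interpolation=cv2.INTER_CUBIC),alpha=1.5)
for c in range(0,260,20): cv2.putText(I,str(150+c),(c*3,8),0,.3,(0,0,255))
for r in range(0,130,20): cv2.putText(I,str(165+r),(0,r*3+4),0,.3,(0,0,255)); 
for c in range(0,260,20):
  for r in range(0,130,20): cv2.circle(I,(c*3,r*3),1,(0,0,255),-1)
cv2.imwrite('pics/crop1.png',I)
print(manip.tcp_to_tips)
```

```text
0.014
```

View pics/crop1.png

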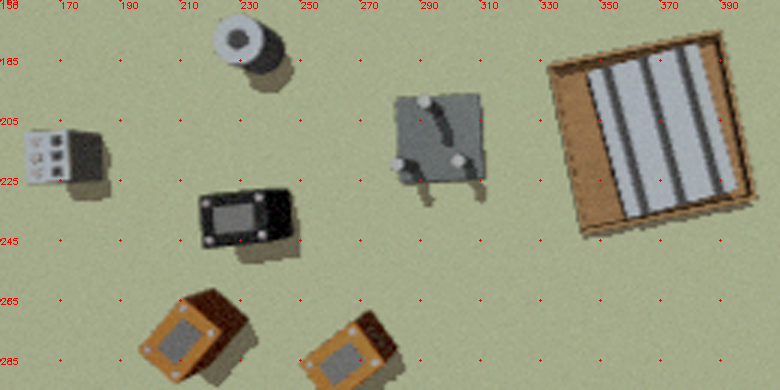

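Run:
```python
from h import *
import pickle
F=pickle.load(open('f0.pkl','rb'));f=F['top'];I=f['image']
P=lambda x,y,z:onz(f,150+x/3,165+y/3,z)
def rep(n,pts,z):
    q=np.array([P(*p,z) for p in pts])[:,:2]; d=np.roll(q,-1,0)-q
    print(n,'c',q.mean(0).round(4),'sides',np.linalg.norm(d,axis=1).round(4),'dirs',np.degrees(np.arctan2(d[:,1],d[:,0])).round(1))
rep('box',[(548,66),(719,32),(755,199),(583,236)],.03)
rep('prof',[(588,72),(697,43),(738,190),(627,218)],.044)
rep('hous',[(205,203),(258,197),(262,235),(209,241)],.084)
rep('term',[(27,130),(67,129),(69,183),(27,184)],.072)
rep('stand',[(395,96),(481,94),(484,182),(400,184)],.012)
print('roller',P(238,39,.078))
# masks for minAreaRect: housing in top (dark), box outline (orange-ish)
h=cv2.cvtColor(I,cv2.COLOR_BGR2HSV)
m=((h[...,1]>70)&(h[...,0]<24)).astype(np.uint8); m[:, :325]=0;m[:,408:]=0;m[:165]=0;m[250:]=0
c=max(cv2.findContours(m,0,1)[0],key=cv2.contourArea); b=cv2.boxPoints(cv2.minAreaRect(c)); print(b)
rep('box2',[((x-150)*3,(y-165)*3) for x,y in b],.03)
s=F['side']
for n,p in [('roller',(*P(238,39,.078)[:2],.078)),('house',(*P(233.5,219,.084)[:2],.084)),('term',(*P(47,157,.072)[:2],.072))]: print(n,proj(s,p))
```

```text
box c [ 0.53   -0.1363] sides [0.1407 0.1368 0.1403 0.1389] dirs [ -78.7 -168.6  102.2   11.6]
prof c [ 0.5313 -0.1437] sides [0.0896 0.1203 0.09   0.119 ] dirs [ -75.  -165.1  104.2   14.7]
hous c [0.4624 0.1839] sides [0.0402 0.0287 0.0401 0.0287] dirs [ -83.5 -172.8   96.5    7.4]
term c [0.5095 0.3313] sides [0.0309 0.0415 0.0323 0.0414] dirs [ -88.5 -176.    91.5    2.1]
stand c [0.5256 0.0346] sides [0.0707 0.0721 0.0686 0.0722] dirs [ -88.6 -177.8   91.5    3.8]
roller [0.59955656 0.18495063 0.078     ]
[[332.0877  185.80255]
 [390.477   173.82526]
 [402.37354 231.82083]
 [343.98425 243.79813]]
box2 c [ 0.5315 -0.1367] sides [0.1443 0.1423 0.1426 0.1421] dirs [ -78.3 -169.2  101.6   11.5]
roller [286.20232534 242.53154476]
house [340.18959689 252.40366293]
term [303.85545705 300.29028469]
```

```bash
cat >> h.py <<'E'
BC=np.array([.531,-.1365]); BY=11.5
def yaw():
    m=R.from_quat(np.roll(manip.state()['tool_rot'],-1)).as_matrix(); return np.degrees(np.arctan2(m[1,0],m[0,0])),m
def box(x,y): 
    a=np.radians(BY);return BC+np.array([np.cos(a)*x-np.sin(a)*y,np.sin(a)*x+np.cos(a)*y])
def inbox(p):
    a=np.radians(BY);d=np.array(p[:2])-BC;return np.array([np.cos(a)*d[0]+np.sin(a)*d[1],-np.sin(a)*d[0]+np.cos(a)*d[1]])
def go(x,y,z,yw=BY):
    """turn needed about tool z, then shift in the tool axes after it"""
    a,m=yaw();s=manip.state();t=np.radians(yw);m2=np.array([[np.cos(t),np.sin(t),0],[np.sin(t),-np.cos(t),0],[0,0,-1]])
    print('t',s['time'],'pos',s['tool_pos'].round(4),'yaw',round(a,2),'zaxis',m[:,2].round(3),'turn',round(a-yw,2),'shift mm',(1000*m2.T@(np.array([x,y,z])-s['tool_pos'])).round(1))
E
python3 -c "
from h import *
go(*box(0,.075),.245); go(*box(0,.075),.049)"
```

```text
t 0.1 pos [ 0.2076 -0.5889  0.2442] yaw 19.41 zaxis [-0.     0.002 -1.   ] turn 7.91 shift mm [ 407.1 -453.9   -0.8]
t 0.1 pos [ 0.2076 -0.5889  0.2442] yaw 19.41 zaxis [-0.     0.002 -1.   ] turn 7.91 shift mm [ 407.1 -453.9  195.2]
```

Emit:
servo_tool:
  moves:
    - [[0,0,0,0,0,7.9,0],[37,-41.3,0,0,0,0,0],[37,-41.3,0,0,0,0,0],[37,-41.3,0,0,0,0,0],[37,-41.3,0,0,0,0,0],[37,-41.3,0,0,0,0,0],[37,-41.3,0,0,0,0,0],[37,-41.3,0,0,0,0,0],[37,-41.3,0,0,0,0,0],[37,-41.3,20,0,0,0,0],[37,-41.3,30,0,0,0,0],[37,-41.3,30,0,0,0,0]]

```text
time: 1.6
tool_pos: [0.516, -0.0621, 0.165]
tool_rot: [0.0, 0.995, 0.1, 0.0]
contact_force: [1.3, 0.2, -0.7]
gripper_width: -0.004
grasp_force: 0.0
```

```bash
python3 -c "
from h import *
go(*box(0,.075),.049)
f=grab('wrist');cv2.imwrite('pics/w1.png',f['image']);print(f['eye'],RM(f).round(3),f['mtx'])"
```

```text
t 1.6 pos [ 0.516  -0.0621  0.165 ] yaw 11.52 zaxis [ 0.001 -0.    -1.   ] turn 0.02 shift mm [-1.00e-01  9.00e-01  1.16e+02]
[ 0.59510131 -0.04576911  0.29484359] [[ 0.198 -0.929 -0.311]
 [-0.98  -0.188 -0.064]
 [ 0.001  0.318 -0.948]] [[309.70691629   0.         315.98275391]
 [  0.         309.70691629 198.89210665]
 [  0.           0.           1.        ]]
```

View pics/w1.png

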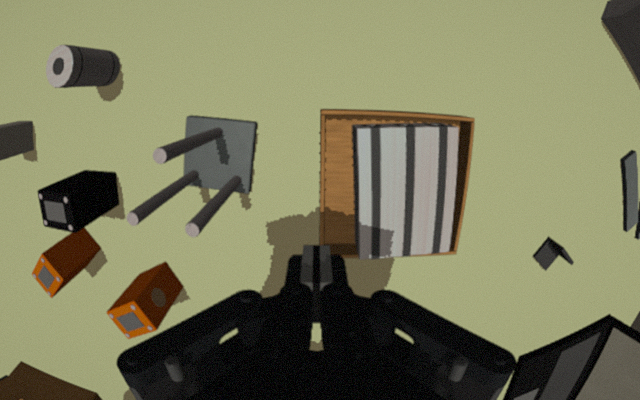

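Emit:
servo_tool:
  moves:
    - [[0,0,40,0,0,0,0],[0,0,40,0,0,0,0],[0,0,25,0,0,0,0],[0,0,10,0,0,0,0],[0,4,0,0,0,0,0],[0,5,0,0,0,0,0],[0,5,0,0,0,0,0],[0,4,0,0,0,0,0],[0,4,0,0,0,0,0],[0,4,0,0,0,0,0],[0,4,0,0,0,0,0],[0,4,0,0,0,0,0]]

```text
time: 3.15
tool_pos: [0.5226, -0.0962, 0.0515]
tool_rot: [-0.001, 0.995, 0.1, 0.0]
contact_force: [-1.7, 6.1, 6.1]
gripper_width: -0.001
grasp_force: 4.4
```

```bash
cat >> h.py <<'E'
def wray(f,u,v,z):
    K=np.array(f["mtx"]);d=np.array([u-K[0,2],v-K[1,2]]);r=np.linalg.norm(d);th=r/K[0,0]
    v=RM(f)@np.array([*(np.sin(th)*d/r),np.cos(th)]);e=np.array(f["eye"]);return e+v*(z-e[2])/v[2]
E
python3 - <<'E'
from h import *
f=dict(eye=[ 0.59510131,-0.04576911,0.29484359],mtx=[[309.7069,0,315.98275],[0,309.7069,198.8921],[0,0,1]])
import h
h.RM=lambda f:np.array([[ 0.198,-0.929,-0.311],[-0.98,-0.188,-0.064],[0.001,0.318,-0.948]])
q=np.array([wray(f,*p,.03)[:2] for p in [(321,110),(473,119),(458,254)]]);print(q)
d=np.diff(q,axis=0);print(np.linalg.norm(d,axis=1),np.degrees(np.arctan2(d[:,1],d[:,0])),'centre',(q[0]+q[2])/2)
go(*box(0,.037),.049)
E
```

```text
[[ 0.58659495 -0.0520813 ]
 [ 0.61323084 -0.19044387]
 [ 0.47785811 -0.22214417]]
[0.14090306 0.13903483] [ -79.10340946 -166.82049795] centre [ 0.53222653 -0.13711273]
t 3.15 pos [ 0.5226 -0.0962  0.0515] yaw 11.51 zaxis [ 0.     0.003 -1.   ] turn 0.01 shift mm [0.2 4.2 2.5]
```

Emit:
servo_tool:
  moves:
    - [[0,3,1,0,0,0,0],[0,2,0,0,0,0,0],[0,1,0,0,0,0,0],[0,0,0,0,0,0,0]]

```text
time: 3.65
tool_pos: [0.5243, -0.1016, 0.0514]
tool_rot: [-0.002, 0.995, 0.1, 0.001]
contact_force: [-2.1, 9.4, 11.1]
gripper_width: -0.002
grasp_force: 5.9
```

Run:
```python
from h import *
go(*box(0,.037),.049); print(manip.state()['contact_force'], inbox(manip.state()['tool_pos']))
f=grab('top');cv2.imwrite('pics/x.png',cv2.resize(f['image'][165:255,320:420],None,fx=6,fy=6,interpolation=cv2.INTER_CUBIC))
```

```text
t 3.65 pos [ 0.5243 -0.1016  0.0514] yaw 11.5 zaxis [ 0.001  0.004 -1.   ] turn -0.0 shift mm [-0.4 -1.5  2.4]
[-2.14583269  9.36792858 11.09716212] [0.00042647 0.03553572]
```

Emit:
servo_tool:
  moves:
    - [[0,2,0,0,0,0,0],[0,2,0,0,0,0,0],[0,1,0,0,0,0,0],[0,0,0,0,0,0,0]]

```text
time: 4.2
tool_pos: [0.5251, -0.1047, 0.0514]
tool_rot: [-0.004, 0.995, 0.1, 0.001]
contact_force: [-3.4, 15.6, 12.6]
gripper_width: -0.003
grasp_force: 10.1
```

Run:
```python
from h import *
print(manip.state()['contact_force'], inbox(manip.state()['tool_pos']))
f=grab('wrist');cv2.imwrite('pics/w2.png',f['image'])
```

```text
[-3.41653745 15.58187196 12.61787723] [0.00057221 0.03238119]
```

View pics/w2.png

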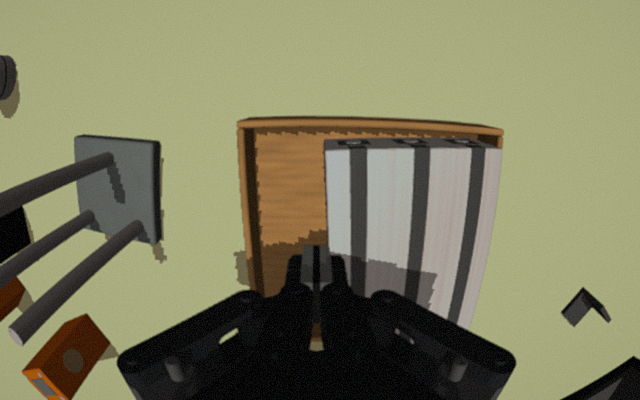

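Emit:
servo_tool:
  moves:
    - [[0,2,0,0,0,0,0],[0,2,0,0,0,0,0],[0,0,0,0,0,0,0]]

```text
time: 4.62
tool_pos: [0.528, -0.1063, 0.0515]
tool_rot: [-0.006, 0.995, 0.1, 0.004]
contact_force: [6.8, 24.2, 9.3]
gripper_width: -0.002
grasp_force: 13.9
```

Run:
```python
from h import *
print(manip.state()['contact_force'], inbox(manip.state()['tool_pos']))
```

```text
[ 6.75650551 24.16066309  9.34021924] [0.00311675 0.03018606]
```

Emit:
servo_tool:
  moves:
    - [[0,-15,0,0,0,0,0],[0,-5,-30,0,0,0,0],[0,0,-60,0,0,0,20],[0,0,-60,0,0,0,60]]

```text
time: 5.12
tool_pos: [0.5201, -0.0923, 0.2002]
tool_rot: [0.0, 0.995, 0.1, -0.001]
contact_force: [1.5, -0.2, -0.3]
gripper_width: 0.415
grasp_force: 0.0
```

Run:
```python
from h import *
f=grab('wrist');cv2.imwrite('pics/w3.png',f['image']);print(list(f['eye']),f['rotation'])
np.save('f3.npy',f,allow_pickle=True)
go(.4624,.1839,.2,96.9)
go(.4624,.1839,.066,96.9)
```

```text
[np.float64(0.5996365497283387), np.float64(-0.07598135646083425), np.float64(0.3297889655930695)] [ 0.1257826   0.76374405 -0.62475734 -0.10272312]
t 5.175 pos [ 0.5247 -0.0937  0.2108] yaw 11.52 zaxis [ 0.013 -0.005 -1.   ] turn -85.38 shift mm [283.1 -28.5  10.8]
t 5.175 pos [ 0.5247 -0.0937  0.2108] yaw 11.52 zaxis [ 0.013 -0.005 -1.   ] turn -85.38 shift mm [283.1 -28.5 144.8]
```

View pics/w3.png

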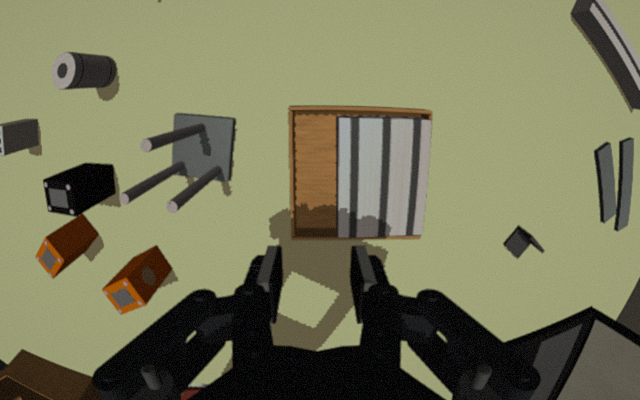

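Run:
```python
from h import *
f=np.load('f3.npy',allow_pickle=True).item()
for n,u,v,z in [('TL',290,106,.03),('TR',432,110,.03),('BR',422,239,.03),('BL',292,238,.03),('pTL',338,117,.044),('pBL',338,235,.044),('pTR',429,121,.044),('pBR',421,236,.044)]:
    p=wray(f,u,v,z); print(n,p[:2].round(4),inbox(p).round(4))
```

```text
TL [ 0.5872 -0.0532] [0.0717 0.0704]
TR [ 0.6152 -0.1913] [ 0.0716 -0.0705]
BR [ 0.4773 -0.2221] [-0.0697 -0.0732]
BL [ 0.4516 -0.0797] [-0.0665  0.0715]
pTL [ 0.5864 -0.0993] [0.0617 0.0254]
pBL [ 0.4712 -0.125 ] [-0.0563  0.0232]
pTR [ 0.6034 -0.1856] [ 0.0611 -0.0625]
pBR [ 0.4862 -0.213 ] [-0.0592 -0.066 ]
```

Emit:
servo_tool:
  moves:
    - [[0,0,0,0,0,-10.6,60],[0,0,0,0,0,-10.6,60],[0,0,0,0,0,-10.6,60],[0,0,0,0,0,-10.6,60],[0,0,0,0,0,-10.6,60],[0,0,0,0,0,-10.6,60],[0,0,0,0,0,-10.6,60],[0,0,0,0,0,-10.6,60],[50,-5,0,0,0,0,60],[50,-5,0,0,0,0,60],[50,-5,0,0,0,0,60],[45,-5,0,0,0,0,60]]

```text
time: 6.68
tool_pos: [0.479, 0.1004, 0.199]
tool_rot: [0.0, 0.667, 0.745, -0.001]
contact_force: [0.0, 0.7, -0.4]
gripper_width: 0.701
grasp_force: 0.0
```

Run:
```python
from h import *
f=grab('wrist');np.save('f4.npy',f,allow_pickle=True)
cv2.imwrite('pics/w4.png',f['image'])
go(.4624,.1839,.066,96.9)
```

```text
t 6.725 pos [0.4777 0.1044 0.1989] yaw 96.51 zaxis [-0.002  0.003 -1.   ] turn -0.39 shift mm [ 80.8  -5.7 132.9]
```

View pics/w4.png

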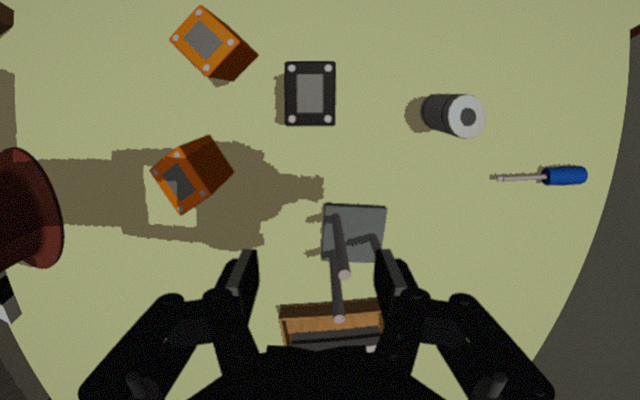

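```bash
sed -i 's/BC=np.array(.*);/BC=np.array([.532,-.137]);/' h.py
python3 - <<'E'
from h import *
f=np.load('f4.npy',allow_pickle=True).item()
q=np.array([wray(f,u,v,.084)[:2] for u,v in [(285,62),(335,62),(336,126),(285,126)]])
d=np.roll(q,-1,0)-q;print(q.mean(0),np.linalg.norm(d,axis=1),np.degrees(np.arctan2(d[:,1],d[:,0])))
q2=np.array([wray(f,u,v,.084)[:2] for u,v in [(290,67),(328,67),(328,119),(290,119)]]);print(q2.mean(0))
print('roller',wray(f,466,116,.078))
go(*q.mean(0),.066,96.5)
E
```

```text
[0.46410536 0.18485363] [0.03859761 0.05082657 0.04018998 0.05093379] [   5.89125896  -82.54091061 -173.92932415   95.66454693]
[0.4630768  0.18545658]
roller [0.59904446 0.18724004 0.078     ]
t 6.725 pos [0.4777 0.1044 0.1989] yaw 96.51 zaxis [-0.002  0.003 -1.   ] turn 0.01 shift mm [ 81.5  -4.4 132.9]
```

Emit:
servo_tool:
  moves:
    - [[27,-1.5,0,0,0,0,62],[27,-1.5,0,0,0,0,62],[27,-1.5,0,0,0,0,62],[0,0,35,0,0,0,62],[0,0,35,0,0,0,62],[0,0,35,0,0,0,62],[0,0,20,0,0,0,62],[0,0,8,0,0,0,62],[0,0,0,0,0,0,20],[0,0,0,0,0,0,20],[0,0,0,0,0,0,20],[0,0,0,0,0,0,20]]

```text
time: 8.22
tool_pos: [0.4667, 0.1794, 0.0672]
tool_rot: [0.0, 0.667, 0.745, 0.0]
contact_force: [0.0, 0.4, -2.4]
gripper_width: 0.456
grasp_force: 61.1
```

Run:
```python
from h import *
go(.4633,.1848,.066,96.5);print(manip.state()['grasp_force'],manip.state()['gripper_width']*85.4)
```

```text
t 8.225 pos [0.4667 0.1794 0.0672] yaw 96.32 zaxis [ 0.001  0.    -1.   ] turn -0.18 shift mm [ 5.8 -2.7  1.2]
61.073105335235596 38.9707456888083
```

Emit:
servo_tool:
  moves:
    - [[0,0,-20,0,0,0,20],[0,0,-40,0,0,0,20],[0,0,-40,0,0,10.6,20],[0,0,-40,0,0,10.6,20],[0,0,-30,0,0,10.6,20],[0,0,0,0,0,10.6,20],[0,0,0,0,0,10.6,20],[0,0,0,0,0,10.6,20],[0,0,0,0,0,10.6,20],[0,0,0,0,0,10.6,20],[0,0,0,0,0,0,20]]

```text
time: 9.6
tool_pos: [0.4663, 0.1793, 0.2368]
tool_rot: [0.0, 0.995, 0.101, -0.0]
contact_force: [0.7, -0.2, -2.5]
gripper_width: 0.458
grasp_force: 61.2
```

Run:
```python
from h import *
go(*box(-.043,.046),.13);print(manip.state()['grasp_force'],manip.state()['gripper_width']*85.4)
```

```text
t 9.6 pos [0.4663 0.1793 0.2368] yaw 11.64 zaxis [-0. -0. -1.] turn 0.14 shift mm [-41.7 277.  106.8]
61.20819568634033 39.13261886632602
```

Emit:
servo_tool:
  moves:
    - [[-6,40,0,0,0,0,20],[-6,40,0,0,0,0,20],[-6,40,0,0,0,0,20],[-6,40,0,0,0,0,20],[-6,40,0,0,0,0,20],[-6,40,0,0,0,0,20],[-6,37,0,0,0,0.1,20],[0,0,40,0,0,0,20],[0,0,40,0,0,0,20],[0,0,27,0,0,0,20],[0,0,0,0,0,0,20]]

```text
time: 10.98
tool_pos: [0.4786, -0.0998, 0.1272]
tool_rot: [-0.001, 0.995, 0.101, -0.003]
contact_force: [-0.0, -0.9, -1.9]
gripper_width: 0.457
grasp_force: 61.5
```

Run:
```python
from h import *
go(*box(-.043,.046),.13);go(*box(-.043,.046),.0712)
f=grab('wrist');np.save('f5.npy',f,allow_pickle=True)
g=grab('top');np.save('g5.npy',g,allow_pickle=True)
I=cv2.resize(f['image'][60:360,160:480],None,fx=1.5,fy=1.5)
J=cv2.resize(g['image'][165:255,320:420],(int(100*3.5),int(90*3.5)),interpolation=cv2.INTER_CUBIC)
c=np.zeros((450,480+350,3),np.uint8);c[:450,:480]=I;c[:315,480:]=J
cv2.imwrite('pics/p5.png',c[:,:800])
```

```text
t 10.975 pos [ 0.4786 -0.0998  0.1272] yaw 11.55 zaxis [-0.006  0.002 -1.   ] turn 0.05 shift mm [ 1.9  1.1 -2.8]
t 10.975 pos [ 0.4786 -0.0998  0.1272] yaw 11.55 zaxis [-0.006  0.002 -1.   ] turn 0.05 shift mm [ 1.9  1.1 56. ]
```

View pics/p5.png

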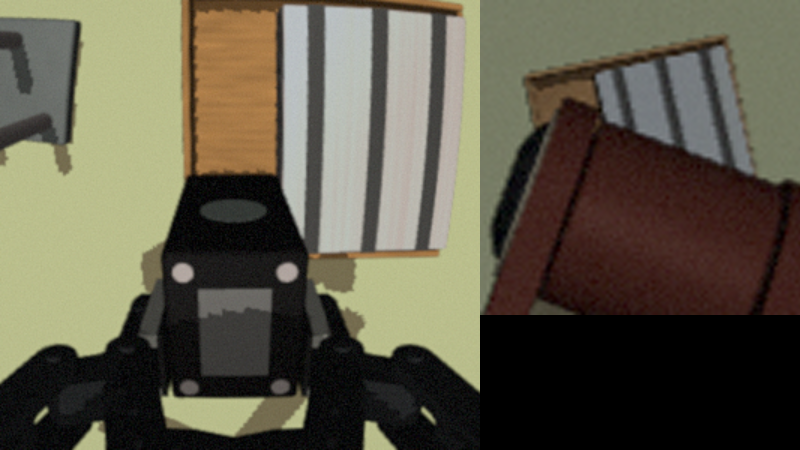

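Run:
```python
from h import *
f=np.load('f5.npy',allow_pickle=True).item()
def w(n,u,v,z): print(n,inbox(wray(f,160+u/1.5,60+v/1.5,z)).round(4))
w('hL',187,177,.060);w('hR',280,177.5,.060)
for v in (20,100,170):
    w('rimouter',{20:183,100:182,170:183}[v],v,.03)
    w('proftop',{20:282,100:280,170:280.5}[v],v,.044)
w('floor edge',194,100,.004)
# top-face
w('tL',164,254,.144);w('tR',306,254,.144);w('tbL',172,396,.144);w('tbR',300,396,.144)
w('far L inner rim',196,9,.03); w('prof near L',281,251,.044);w('box near R',436,255,.03)
```

```text
hL [-0.0159  0.0681]
hR [-0.0161  0.0273]
rimouter [0.0544 0.0719]
proftop [0.0532 0.026 ]
rimouter [0.0151 0.0729]
proftop [0.0164 0.0265]
rimouter [-0.0202  0.0733]
proftop [-0.0167  0.0255]
floor edge [0.0126 0.0693]
tL [-0.0147  0.066 ]
tR [-0.0147  0.028 ]
tbL [-0.0652  0.0671]
tbR [-0.0651  0.0262]
far L inner rim [0.0597 0.0656]
prof near L [-0.0585  0.0239]
box near R [-0.0688 -0.0681]
```

Emit:
servo_tool:
  moves:
    - [[4,0,0,0,0,0,20],[0,0,15,0,0,0,20],[0,0,14,0,0,0,20],[0,0,7,0,0,0,20],[0,0,7,0,0,0,20],[0,0,5,0,0,0,20],[0,0,0,0,0,0,20]]

```text
time: 11.95
tool_pos: [0.4843, -0.0996, 0.0814]
tool_rot: [-0.0, 0.995, 0.099, -0.0]
contact_force: [0.4, 0.1, -2.1]
gripper_width: 0.456
grasp_force: 61.6
```

Run:
```python
from h import *
go(*box(-.039,.046),.0712);print(manip.state()['contact_force'],inbox(manip.state()['tool_pos']))
```

```text
t 11.95 pos [ 0.4843 -0.0996  0.0814] yaw 11.41 zaxis [-0.001  0.    -1.   ] turn -0.09 shift mm [ 0.3  0.1 10.2]
[ 0.443915    0.0934945  -2.13859383] [-0.03929617  0.04612363]
```

Emit:
servo_tool:
  moves:
    - [[0,0,4,0,0,0,20],[0,0,4,0,0,0,20],[0,0,0,0,0,0,20],[-1.5,0,0,0,0,0,20],[-1.5,0,0,0,0,0,20],[0,0,0,0,0,0,20]]

```text
time: 12.7
tool_pos: [0.4815, -0.1003, 0.0739]
tool_rot: [0.0, 0.995, 0.099, 0.0]
contact_force: [0.2, -0.5, -1.9]
gripper_width: 0.459
grasp_force: 61.6
```

Run:
```python
from h import *
go(*box(-.041,.046),.0712);print(manip.state()['contact_force'],inbox(manip.state()['tool_pos']))
```

```text
t 12.7 pos [ 0.4815 -0.1003  0.0739] yaw 11.4 zaxis [ 0. -0. -1.] turn -0.1 shift mm [ 1.1 -0.   2.7]
[ 0.20305054 -0.51829424 -1.88644252] [-0.0421475   0.04598721]
```

Emit:
servo_tool:
  moves:
    - [[-1,0,0,0,0,0,20],[-1,0,0,0,0,0,20],[0,0,0,0,0,0,20]]

```text
time: 13.08
tool_pos: [0.4795, -0.1007, 0.0738]
tool_rot: [-0.0, 0.995, 0.099, -0.0]
contact_force: [1.1, 0.0, -1.9]
gripper_width: 0.459
grasp_force: 61.6
```

Emit:
servo_tool:
  moves:
    - [[-1,0,0,0,0,0,20],[-1,0,0,0,0,0,20],[0,0,0,0,0,0,20]]

```text
time: 13.45
tool_pos: [0.4786, -0.1009, 0.074]
tool_rot: [-0.0, 0.995, 0.099, 0.001]
contact_force: [5.1, 1.3, -5.2]
gripper_width: 0.462
grasp_force: 61.3
```

Emit:
servo_tool:
  moves:
    - [[1.5,0,1,0,0,0,20],[0,0,1.5,0,0,0,20],[0,0,0.5,0,0,0,20],[0,0,0,0,0,0,20]]

```text
time: 13.95
tool_pos: [0.4791, -0.1009, 0.0712]
tool_rot: [0.0, 0.995, 0.099, -0.0]
contact_force: [-0.4, 0.3, 3.0]
gripper_width: 0.46
grasp_force: 62.1
```

Emit:
servo_tool:
  moves:
    - [[0,0,0,0,0,0,56],[0,0,0,0,0,0,56],[0,0,0,0,0,0,56],[0,0,-20,0,0,0,56],[0,0,-50,0,0,0,56],[0,0,-50,0,0,0,56],[0,0,0,0,0,0,56]]

```text
time: 14.82
tool_pos: [0.482, -0.1018, 0.1964]
tool_rot: [0.002, 0.995, 0.099, 0.005]
contact_force: [0.3, 0.1, 0.5]
gripper_width: 0.655
grasp_force: 0.0
```

Run:
```python
from h import *
go(.5095,.3313,.2,92.5)
```

```text
t 14.825 pos [ 0.482  -0.1018  0.1964] yaw 11.42 zaxis [ 0.01  -0.004 -1.   ] turn -81.08 shift mm [431.5  46.4  -3.6]
```

Emit:
servo_tool:
  moves:
    - [[0,0,0,0,0,-10.1,60],[0,0,0,0,0,-10.1,60],[0,0,0,0,0,-10.1,60],[0,0,0,0,0,-10.1,60],[0,0,0,0,0,-10.1,60],[0,0,0,0,0,-10.1,60],[0,0,0,0,0,-10.2,60],[0,0,0,0,0,-10.2,60],[60,8,0,0,0,0,60],[60,8,0,0,0,0,60],[60,8,0,0,0,0,60],[60,8,0,0,0,0,60]]

```text
time: 16.32
tool_pos: [0.5003, 0.1421, 0.1896]
tool_rot: [-0.0, 0.692, 0.722, -0.001]
contact_force: [0.5, -0.6, 0.3]
gripper_width: 0.697
grasp_force: 0.0
```

Emit:
servo_tool:
  moves:
    - [[50,8,0,0,0,0,60],[50,6,0,0,0,0,60],[0,0,0,0,0,0,60],[0,0,0,0,0,0,60]]

```text
time: 16.82
tool_pos: [0.5102, 0.2405, 0.1896]
tool_rot: [-0.0, 0.692, 0.722, -0.001]
contact_force: [-0.1, -0.9, -1.2]
gripper_width: 0.704
grasp_force: 0.0
```

Run:
```python
from h import *
f=grab('wrist');np.save('f6.npy',f,allow_pickle=True)
cv2.imwrite('pics/w6.png',cv2.resize(f['image'][0:260,180:560],None,fx=2,fy=2))
go(.5095,.3313,.056,92.5)
```

```text
t 16.875 pos [0.5104 0.24   0.1898] yaw 92.37 zaxis [-0.001 -0.001 -1.   ] turn -0.13 shift mm [ 91.2   3.1 133.8]
```

View pics/w6.png

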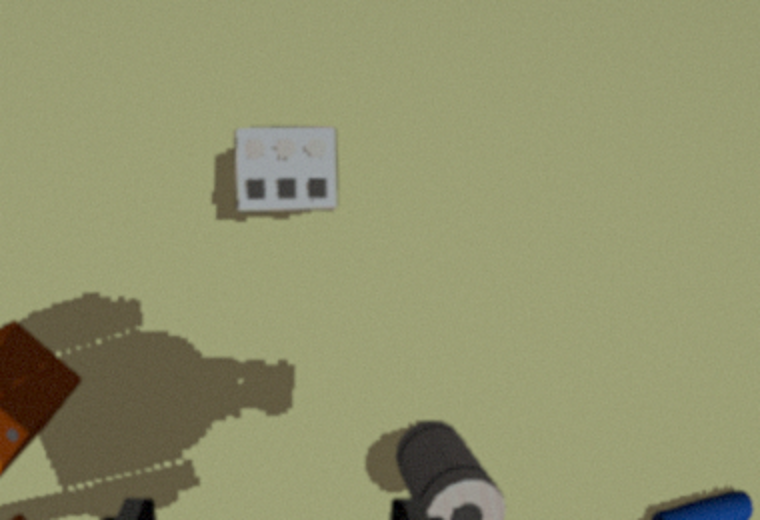

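Run:
```python
from h import *
f=np.load('f6.npy',allow_pickle=True).item()
q=np.array([wray(f,180+u/2,v/2,.072)[:2] for u,v in [(237,128),(336,128),(338,210),(238,210)]])
d=np.roll(q,-1,0)-q;print(q.mean(0),np.linalg.norm(d,axis=1),np.degrees(np.arctan2(d[:,1],d[:,0])))
print('roller',wray(f,180+464/2,513/2,.078))
go(*q.mean(0),.056,92.4)
```

```text
[0.51107127 0.33376442] [0.03861556 0.03295355 0.0394239  0.03289196] [   2.73537957  -85.79983026 -177.33849907   92.7947348 ]
roller [0.59937667 0.18893765 0.078     ]
t 16.875 pos [0.5104 0.24   0.1898] yaw 92.37 zaxis [-0.001 -0.001 -1.   ] turn -0.03 shift mm [ 93.6   4.6 133.8]
```

Emit:
servo_tool:
  moves:
    - [[31,1.3,0,0,0,0,62],[31,1.3,0,0,0,0,62],[30.5,1.3,0,0,0,0,62],[0,0,35,0,0,0,62],[0,0,35,0,0,0,62],[0,0,35,0,0,0,62],[0,0,20,0,0,0,62],[0,0,8,0,0,0,62],[0,0,0,0,0,0,20],[0,0,0,0,0,0,20],[0,0,0,0,0,0,20],[0,0,0,0,0,0,20]]

```text
time: 18.38
tool_pos: [0.5115, 0.3338, 0.059]
tool_rot: [0.0, 0.692, 0.722, 0.001]
contact_force: [-0.3, -0.4, 2.7]
gripper_width: 0.455
grasp_force: 60.5
```

Run:
```python
from h import *
go(.5105,.3325,.056,92.4);print(manip.state()['grasp_force'],manip.state()['gripper_width']*85.4)
```

```text
t 18.375 pos [0.5115 0.3338 0.059 ] yaw 92.42 zaxis [ 0.002  0.001 -1.   ] turn 0.02 shift mm [-1.3 -1.   3. ]
60.50077557563782 38.83510050237263
```

Emit:
servo_tool:
  moves:
    - [[0,0,-20,0,0,0,20],[0,0,-40,0,0,0,20],[0,0,-40,0,0,10.1,20],[0,0,-40,0,0,10.1,20],[0,0,-30,0,0,10.1,20],[0,0,0,0,0,10.1,20],[0,0,0,0,0,10.1,20],[0,0,0,0,0,10.1,20],[0,0,0,0,0,10.1,20],[0,0,0,0,0,10.2,20],[0,0,0,0,0,0,20]]

```text
time: 19.75
tool_pos: [0.5108, 0.3335, 0.2289]
tool_rot: [-0.0, 0.995, 0.101, 0.0]
contact_force: [-0.2, -0.8, -1.4]
gripper_width: 0.457
grasp_force: 60.5
```

Run:
```python
from h import *
go(*box(.0465,.046),.12);print(manip.state()['grasp_force'],manip.state()['gripper_width']*85.4)
```

```text
t 19.75 pos [0.5108 0.3335 0.2289] yaw 11.64 zaxis [ 0.001  0.    -1.   ] turn 0.14 shift mm [-26.5 419.3 108.9]
60.45375108718872 39.00485057894173
```

Emit:
servo_tool:
  moves:
    - [[-3,47,0,0,0,0,20],[-3,47,0,0,0,0,20],[-3,47,0,0,0,0,20],[-3,47,0,0,0,0,20],[-3,47,0,0,0,0,20],[-3,47,0,0,0,0,20],[-3,47,0,0,0,0,20],[-3,47,0,0,0,0.1,20],[-2.5,43,0,0,0,0,20],[0,0,40,0,0,0,20],[0,0,40,0,0,0,20],[0,0,20,0,0,0,20]]

```text
time: 21.25
tool_pos: [0.5671, -0.0822, 0.1257]
tool_rot: [-0.001, 0.995, 0.1, -0.002]
contact_force: [-0.7, -0.2, -1.2]
gripper_width: 0.454
grasp_force: 60.6
```

Emit:
servo_tool:
  moves:
    - [[0,0,0,0,0,0,20],[0,0,0,0,0,0,20]]

```text
time: 21.5
tool_pos: [0.5696, -0.0826, 0.1299]
tool_rot: [0.001, 0.995, 0.1, 0.001]
contact_force: [0.8, -0.1, -0.3]
gripper_width: 0.451
grasp_force: 60.5
```

Run:
```python
from h import *
go(*box(.0465,.046),.063)
```

```text
t 21.5 pos [ 0.5696 -0.0826  0.1299] yaw 11.47 zaxis [ 0.003 -0.001 -1.   ] turn -0.03 shift mm [-1.2 -0.2 66.9]
```

Emit:
servo_tool:
  moves:
    - [[-1,0,15,0,0,0,20],[0,0,15,0,0,0,20],[0,0,10,0,0,0,20],[0,0,8,0,0,0,20],[0,0,7,0,0,0,20],[0,0,0,0,0,0,20]]

```text
time: 22.25
tool_pos: [0.567, -0.0825, 0.0721]
tool_rot: [-0.0, 0.995, 0.099, -0.001]
contact_force: [0.6, 0.1, -1.4]
gripper_width: 0.458
grasp_force: 60.5
```

Run:
```python
from h import *
go(*box(.0465,.046),.063);print(manip.state()['contact_force'])
```

```text
t 22.25 pos [ 0.567  -0.0825  0.0721] yaw 11.41 zaxis [-0.001  0.    -1.   ] turn -0.09 shift mm [1.4 0.4 9.1]
[ 0.56347091  0.11584353 -1.44146347]
```

Inside the lane without contact. Lower further and slide to the +x wall.

Emit:
servo_tool:
  moves:
    - [[0,0,4,0,0,0,20],[0,0,2.5,0,0,0,20],[1.5,0,0,0,0,0,20],[1.5,0,0,0,0,0,20],[0,0,0,0,0,0,20]]

```text
time: 22.88
tool_pos: [0.5706, -0.0821, 0.0665]
tool_rot: [0.0, 0.995, 0.099, 0.0]
contact_force: [-0.5, 0.3, -1.8]
gripper_width: 0.459
grasp_force: 60.5
```

Emit:
servo_tool:
  moves:
    - [[1,0,0,0,0,0,20],[1,0,0,0,0,0,20],[0,0,0,0,0,0,20]]

```text
time: 23.25
tool_pos: [0.5717, -0.0817, 0.0662]
tool_rot: [-0.0, 0.995, 0.099, -0.001]
contact_force: [-3.6, -0.8, 1.1]
gripper_width: 0.458
grasp_force: 60.6
```

Emit:
servo_tool:
  moves:
    - [[-0.7,0,1.5,0,0,0,20],[0,0,1.5,0,0,0,20],[0,0,0.7,0,0,0,20],[0,0,0,0,0,0,20]]

```text
time: 23.75
tool_pos: [0.5717, -0.0817, 0.0631]
tool_rot: [-0.0, 0.995, 0.099, -0.0]
contact_force: [-4.0, 0.1, 3.9]
gripper_width: 0.458
grasp_force: 60.9
```

Emit:
servo_tool:
  moves:
    - [[0,0,0,0,0,0,56],[0,0,0,0,0,0,56],[0,0,0,0,0,0,56],[0,0,-20,0,0,0,56],[0,0,-50,0,0,0,60],[0,0,-60,0,0,0,60],[0,0,0,0,0,0,60]]

```text
time: 24.62
tool_pos: [0.5757, -0.0828, 0.2018]
tool_rot: [0.003, 0.995, 0.099, 0.007]
contact_force: [-0.0, 0.1, -0.8]
gripper_width: 0.705
grasp_force: 0.0
```

Run:
```python
from h import *
go(.5993,.187,.062)
f=grab('wrist');np.save('f7.npy',f,allow_pickle=True)
```

```text
t 24.625 pos [ 0.5757 -0.0828  0.2018] yaw 11.42 zaxis [ 0.014 -0.004 -1.   ] turn -0.08 shift mm [  76.9 -259.7  139.8]
```

Emit:
servo_tool:
  moves:
    - [[13,-43,0,0,0,0,62],[13,-43,0,0,0,0,62],[13,-43,0,0,0,0,62],[13,-43,0,0,0,0,62],[13,-43,0,0,0,0,62],[12,-44,0,0,0,0,62],[0,0,0,0,0,0,62],[0,0,30,0,0,0,62],[0,0,0,0,0,0,62]]

```text
time: 25.8
tool_pos: [0.5934, 0.1861, 0.1588]
tool_rot: [0.001, 0.995, 0.099, -0.004]
contact_force: [-0.4, 0.7, -0.2]
gripper_width: 0.727
grasp_force: 0.0
```

Run:
```python
from h import *
go(.5993,.187,.062)
```

```text
t 25.8 pos [0.5934 0.1861 0.1588] yaw 11.38 zaxis [-0.007 -0.002 -1.   ] turn -0.12 shift mm [ 6.   0.3 96.8]
```

Emit:
servo_tool:
  moves:
    - [[4,0,20,0,0,0,62],[0,0,30,0,0,0,62],[0,0,25,0,0,0,62],[0,0,12,0,0,0,62],[0,0,8,0,0,0,62],[0,0,0,0,0,0,62]]

```text
time: 26.55
tool_pos: [0.5999, 0.188, 0.0677]
tool_rot: [0.0, 0.995, 0.099, 0.0]
contact_force: [-0.3, 0.1, 0.1]
gripper_width: 0.725
grasp_force: 0.0
```

Run:
```python
from h import *
go(.5993,.187,.062)
```

```text
t 26.55 pos [0.5999 0.188  0.0677] yaw 11.4 zaxis [ 0. -0. -1.] turn -0.1 shift mm [-0.8  0.9  5.7]
```

Emit:
servo_tool:
  moves:
    - [[0,0,4,0,0,0,62],[0,0,0,0,0,0,20],[0,0,0,0,0,0,20],[0,0,0,0,0,0,20],[0,0,0,0,0,0,20]]

```text
time: 27.18
tool_pos: [0.6003, 0.1882, 0.0644]
tool_rot: [-0.0, 0.995, 0.099, 0.001]
contact_force: [0.9, -1.0, 3.2]
gripper_width: 0.444
grasp_force: 60.6
```

Run:
```python
from h import *
# target: middle between housing (+x face ~ -13.5) and terminal (-x face ~ 32)
go(*box(.0093,.046),.12);print(manip.state()['grasp_force'],manip.state()['gripper_width']*85.4)
```

```text
t 27.175 pos [0.6003 0.1882 0.0644] yaw 11.41 zaxis [ 0.001  0.    -1.   ] turn -0.09 shift mm [-122.4  259.1  -55.6]
60.5841600894928 37.892954691048075
```

Emit:
servo_tool:
  moves:
    - [[0,0,-20,0,0,0,20],[0,0,-50,0,0,0,20],[0,0,-50,0,0,0,20],[0,0,-50,0,0,0,20],[-20,43,0,0,0,0,20],[-20,43,0,0,0,0,20],[-20,43,0,0,0,0,20],[-20,43,0,0,0,0,20],[-20,43,0,0,0,0,20],[-22,44,0,0,0,0,20],[0,0,30,0,0,0,20],[0,0,0,0,0,0,20]]

```text
time: 28.68
tool_pos: [0.5291, -0.0896, 0.201]
tool_rot: [-0.001, 0.995, 0.099, -0.003]
contact_force: [-0.8, 0.1, -2.9]
gripper_width: 0.449
grasp_force: 61.3
```

Emit:
servo_tool:
  moves:
    - [[0,0,30,0,0,0,20],[0,0,15,0,0,0,20],[0,0,0,0,0,0,20],[0,0,0,0,0,0,20]]

```text
time: 29.18
tool_pos: [0.5321, -0.0898, 0.1599]
tool_rot: [0.0, 0.995, 0.1, 0.001]
contact_force: [-0.2, 0.5, -2.9]
gripper_width: 0.451
grasp_force: 61.3
```

Run:
```python
from h import *
go(*box(.0093,.046),.0684)
f=grab('wrist');np.save('f8.npy',f,allow_pickle=True)
cv2.imwrite('pics/w8.png',cv2.resize(f['image'][100:360,200:440],None,fx=2.3,fy=2.3,interpolation=cv2.INTER_CUBIC))
```

```text
t 29.175 pos [ 0.5321 -0.0898  0.1599] yaw 11.44 zaxis [ 0.002 -0.    -1.   ] turn -0.06 shift mm [-0.2  0.2 91.5]
```

View pics/w8.png

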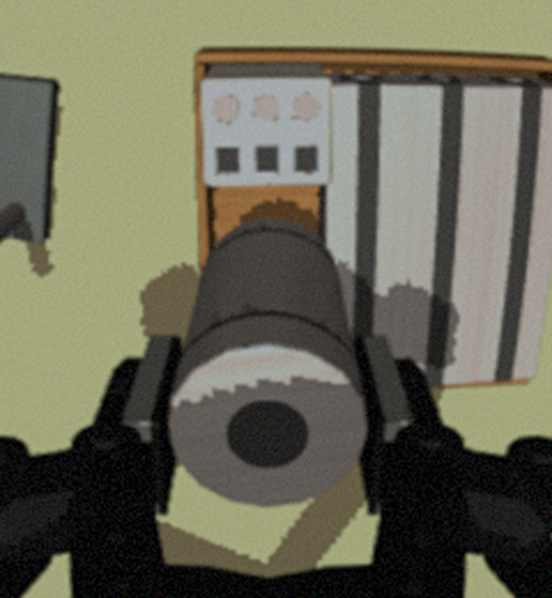

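Run:
```python
from h import *
f=np.load('f8.npy',allow_pickle=True).item()
w=lambda n,u,v,z: print(n,inbox(wray(f,200+u/2.3,100+v/2.3,z)).round(4))
z=.1735
for n,u,v in [('L',168,425),('R',368,425),('far',268,345),('near',268,505),('bore',267,434)]: w(n,u,v,z)
w('term near L',207,187,.076);w('term near R',329,184,.076);w('term far L',204,79,.076)
w('bottom far',270,218,.0955)
print(inbox(manip.state()['tool_pos']))
```

```text
L [0.0105 0.0659]
R [0.0103 0.0265]
far [0.0286 0.0462]
near [-0.0102  0.0462]
bore [0.0085 0.0464]
term near L [0.0322 0.0649]
term near R [0.033  0.0269]
term far L [0.0659 0.0651]
bottom far [0.0282 0.0454]
[0.00964437 0.04607249]
```

Emit:
servo_tool:
  moves:
    - [[0.5,0,20,0,0,0,20],[0,0,20,0,0,0,20],[0,0,15,0,0,0,20],[0,0,10,0,0,0,20],[0,0,10,0,0,0,20],[0,0,6,0,0,0,20],[0,0,0,0,0,0,20]]

```text
time: 30.1
tool_pos: [0.5318, -0.0897, 0.0773]
tool_rot: [-0.0, 0.995, 0.099, -0.0]
contact_force: [-0.6, 0.1, -2.7]
gripper_width: 0.454
grasp_force: 61.3
```

Run:
```python
from h import *
go(*box(.0095,.046),.0684);print(manip.state()['contact_force'],manip.state()['ft_torque'])
```

```text
t 30.1 pos [ 0.5318 -0.0897  0.0773] yaw 11.41 zaxis [-0.001  0.    -1.   ] turn -0.09 shift mm [0.3 0.4 8.9]
[-0.63716894  0.12903903 -2.69624972] [ 0.00987161 -0.01698918 -0.02030569]
```

Emit:
servo_tool:
  moves:
    - [[0,0,4,0,0,0,20],[0,0,3,0,0,0,20],[0,0,1.5,0,0,0,20],[0,0,0.7,0,0,0,20],[0,0,0,0,0,0,20]]

```text
time: 30.72
tool_pos: [0.532, -0.0898, 0.0686]
tool_rot: [0.0, 0.995, 0.099, 0.0]
contact_force: [-0.5, 0.2, -2.4]
gripper_width: 0.446
grasp_force: 61.3
```

Emit:
servo_tool:
  moves:
    - [[0,0,0.5,0,0,0,20],[0,0,0.5,0,0,0,20],[0,0,0,0,0,0,20]]

```text
time: 31.1
tool_pos: [0.5323, -0.0899, 0.0684]
tool_rot: [0.0, 0.995, 0.099, 0.0]
contact_force: [-2.7, -0.4, 5.5]
gripper_width: 0.449
grasp_force: 62.0
```

On the floor. Release and rise.

Emit:
servo_tool:
  moves:
    - [[0,0,0,0,0,0,56],[0,0,0,0,0,0,56],[0,0,0,0,0,0,56],[0,0,-15,0,0,0,56],[0,0,-40,0,0,0,60],[-10,0,-60,0,0,0,60],[-40,0,-60,0,0,0,60],[-30,0,0,0,0,0,60],[0,0,0,0,0,0,60],[0,0,0,0,0,0,60]]

```text
time: 32.35
tool_pos: [0.4589, -0.1045, 0.2347]
tool_rot: [0.0, 0.995, 0.099, 0.0]
contact_force: [0.3, 0.2, 0.4]
gripper_width: 0.703
grasp_force: 0.0
```

Run:
```python
from h import *
f=grab('wrist');np.save('f9.npy',f,allow_pickle=True);st=manip.state();print(st['tool_pos'],st['time'])
I=f['image'];h=cv2.cvtColor(I,cv2.COLOR_BGR2HSV)
cv2.imwrite('pics/w9.png',I)
def chk(n,m,z,zb):
    m=cv2.morphologyEx(m.astype(np.uint8),cv2.MORPH_OPEN,np.ones((3,3)))
    for c in sorted(cv2.findContours(m,0,1)[0],key=cv2.contourArea)[::-1][:40]:
        A=cv2.contourArea(c); (u,v),(a,b),t=cv2.minAreaRect(c)
        p=inbox(wray(f,u,v,z))
        if A>25 and abs(p[0])<.08 and abs(p[1])<.08: print(n,round(A),(round(u),round(v)),(round(a),round(b)),p.round(4))
chk('dark',h[...,2]<70,.088,0); chk('light',(h[...,1]<40)&(h[...,2]>110),.08,0)
```

```text
[ 0.45896651 -0.1044424   0.23431412] 32.4
dark 2219 (315, 154) (61, 42) [-0.0346  0.0473]
dark 460 (407, 114) (7, 116) [ 0.004 -0.036]
dark 376 (380, 123) (5, 97) [-0.0047 -0.011 ]
dark 262 (352, 138) (66, 5) [-0.0194  0.0145]
dark 88 (316, 104) (13, 11) [0.0106 0.0459]
dark 70 (380, 62) (17, 7) [ 0.0497 -0.0098]
dark 63 (351, 93) (20, 4) [0.0211 0.0155]
dark 48 (351, 74) (13, 4) [0.0378 0.0156]
dark 27 (351, 56) (5, 8) [0.055  0.0156]
light 3918 (320, 107) (124, 53) [0.0081 0.0422]
light 2312 (366, 113) (114, 21) [0.0031 0.001 ]
light 2186 (394, 114) (21, 111) [ 0.0036 -0.0258]
light 894 (416, 114) (10, 110) [ 0.0041 -0.0475]
```

```bash
python3 -c "
from plant import manip; print(manip.job_done())"
```

```text
the job is handed in; nothing more can be done
None
```

The kit box is packed and handed in at about 32 s: the profile is against the −y wall, and the housing, roller and terminal block were set down on the floor of the freed lane. I never saw a verdict, and I checked the final state only by numbers from the last wrist image because my 10 pictures were used up.

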